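# Set the sensor boom over the chamber

## Task

Lift the sprung index plunger of the swing boom, turn the boom head to the side where the clear acrylic chamber stands and let the plunger drop fully home in the slot there. Then squeeze the lock button on the boom's handle and draw the inner tube out to the 80 mm mark, the one broad line across the tube, so that this line is level with the mouth of the outer tube. Finish while still holding the handle there with the button squeezed in: do not let go; leave the chamber and the other things on the bench where they stand.

Things in the scene. Friction and masses are not known exactly. Their poses are not given: they have to be found in the camera images.
- stand: Heavy fixed stand: 170 x 150 mm dark steel foot, 14 mm thick, a 38 mm column and on it an aluminium index plate (reaching 78 mm from the axis at the back) with three open slots, 14 mm wide, at 60 mm radius. Origin: centre of the underside, on the column's vertical axis, which is the head's pivot axis; x is the way the boom points when parked (head at 0), y left of that, z up.
- pivot (a point): Point on the pivot axis at the top of the index plate, 104 mm above the bench. The white hub of the head above it is 48 mm across and ends 154 mm above the bench.
- head (a joint): Angle of the boom head about the pivot axis, rad, counter-clockwise from above positive. 0: parked, plunger in the middle slot. The other slots take the plunger at +1.047 (boom 60 degrees to the left) and -1.047 (to the right); range +-1.2. Play of the plunger in a slot about +-0.033. Unlocked, the head turns with light friction (0.1 N m) and stays where left.
- plunger (a joint): Lift of the index plunger, m: 0 = fully home in a slot, at most 0.022. Its 10 mm round-ended pin reaches 12 mm into the plate: lifted 0.014 or more the head can turn, below that it is locked. A spring (5 to 8 N) drives it down: it drops by itself when let go over a slot; let go between slots it rests on the plate and drops when a slot comes under it.
- knob (a point): Centre of the plunger's black round knob: upright cylinder 26 mm in diameter, 24 mm high; this point is 154 mm above the bench at home. It is carried by the head, 60 mm behind the pivot axis (opposite to the boom). To be gripped from above; below it lies the head's arm, 26 mm wide, top 122 mm above the bench, with a 26 mm bush up to 132 mm.
- tube_mouth (a point): Centre of the open end (mouth) of the square 28 mm aluminium outer tube, on the head, 100 mm ahead of the pivot axis and 134 mm above the bench. Axes of the head: x out along the boom, y left, z up. The scale is read here.
- extension (a joint): How far the inner tube (16 mm square steel, lines every 10 mm on top) is drawn out, m: the scale reading at the outer tube's mouth. 0.080 is the mark wanted, the only broad line (3 mm, full width), hidden at the start. Range 0 to 0.105, starts at 0 to 0.04. Locked (1 mm play, a notch every 10 mm) unless the lock button is in; then it slides, and a light spring (2 to 3 N) draws it back.
- handle: Grey handle block on the inner tube, 40 mm long (along the boom) and 40 mm high; origin at the middle of the grip, 134 mm above the bench, 135 mm + the extension from the pivot axis (35 mm + the extension from the mouth). Axes as the head's. Right face (y = -20 mm): fixed ribbed rest; left: the lock button. Grip it from above, a finger on each side, with 20 to 60 N.
- lock_button (a joint): How far the lock button is pushed in, m: 0 = out (locked), 0.006 = fully in; it frees the tube from 0.004 on. A black paddle, 30 mm long, 24 mm high, on the handle's left, level with its origin, moving across the boom to the handle's -y. Its face stands at y = +26 mm when out, +20 mm when in: the grip is 46 mm wide, 40 mm squeezed. Spring 7 to 8 N.
- sensor (a point): Centre of the underside of the white sensor head (upright cylinder, 34 mm in diameter, 57 mm high) at the boom's end, 70 mm beyond the handle's origin, 92 mm above the bench.
- chamber: Clear acrylic chamber with a lid, 150 x 110 mm, 77 mm high, a loose box left or right of the parked boom; origin at the centre of its underside, z up. Its centre lies within some 15 mm of the place below the sensor when the plunger is in that side's slot and the tube at the 80 mm mark (60 degrees left or right, 285 mm from the pivot axis).
- supply_box: White opaque power supply box, 130 x 100 mm, 60 mm high, on the other side of the boom. To be left alone. Origin at the centre of its underside.
- canister: White filter canister, 90 mm in diameter, 128 mm high, on the robot's right. To be left alone. Origin at the centre of its underside.
- jar: Small jar, 54 mm in diameter, 75 mm high, on the robot's left. To be left alone. Origin at the centre of its underside.
There are look-alikes about, which are no part of the job. What is shaped like the chamber but green is not meant.

How it is judged:
By the outcome, as a careful person would: the job done as asked, in the order asked, and still so for the second after the job is handed in, while the arm keeps its last pose, push and grip.
It also fails if it takes over 45 s, if anything falls off the work surface, if the arm or the gripper's body presses on something with over 40 N, if the wrist force passes 120 N, or if a joint passes its speed limit or range.

## Robot

A 6-joint arm with a two-finger parallel gripper is mounted at the origin on the work surface. World frame = base frame: x ahead of the robot, y to its left, z up, the work surface at z = 0. Lengths are in m, angles in rad, forces in N, time in s.
With the tool pointing down it reaches from about 0.425 to 0.925 m from the base axis. Payload 12.5 kg.
Tool frame: the origin (TCP) lies at the very end of the fingers, on their centre line; the grasp point (between the pads) lies 19 mm behind it; z points along the fingers, x is the direction in which the jaws open and shut, and the axes are right-handed (so a half turn about z gives the same grasp; the last joint's range is limited). The gripper opens to 85 mm and grips with 20 to 120 N. Pads are 22 mm wide; open, the fingers measure 114 mm over their backs; the gripper's body (76 mm by 85 mm) begins 54 mm behind the grasp point. The pads swing forward as they close: fully open they stand 13 mm farther back than shut.
Start: joints at [-0.106, 0.491, 1.559, -0, 1.092, -0.106], TCP at [0.625, 0, 0.231] pointing down, gripper open.
Joint ranges: [-3.1, 3.1], [-0.84, 2.19], [0.05, 2.79], [-1.13, 4.28], [0.06, 2.93], [-2.69, 2.69]. Speed limits (rad/s): [2.22, 2.22, 2.79, 3.14, 3.14, 3.14].

## Interface

Orientations are given as a rotation vector (axis times angle).
In Python, from rig import sensors, imaging, finish_job gives the robot as it stands.
- The arm moves only by the shell command python3 -m jog 'ROWS' [FORCE]. ROWS is JSON, a list that holds one entry, the list of rows, each a list of 7 numbers: the shift along the tool's x, y, z in m, then the turn, a rotation vector about the tool's x, y, z in degrees, then the opening, from 0 (shut) to 1 (fully open). In form: [[[dx, dy, dz, wx, wy, wz, grip], ...]]. A call has 1 to 12 rows; each row is the pose to reach, as a shift and turn from the pose measured when the call began, along the tool's axes at that moment; what a row does not reach only later rows make up. A row lasts 1/10 s, in which the tool goes at most 50 mm and 8.59 degrees, less where a joint would pass 70% of its speed; a pose out of reach is approached as far as the arm can. A call with a gripper value outside its range is refused whole. The fingers move at their own pace and stop on an object; FORCE is the grip in N (left out, the last holds). Time passes only in rows, so rows that repeat a pose let the fingers close. It gives the time, the measured TCP pose, the force and the opening at its end, in the units of the state.
- sensors.read_state(): the state, without advancing time (a new reading comes with each control period).
- imaging.read_camera(name): name is "scene" or "side" or "wrist"; returns a dict with "pixels" (400x640x3 uint8, red, green, blue), "range_z" (400x640 float32, m along the optical axis (not along the pixel's ray), 0 where there is no reading), "fx", "fy", "cx", "cy" (pixels), "xyz" and "attitude" of the camera in the world. Camera axes: x right, y down, z forward; pixel columns grow to the right and rows downward; lengths in m; the calibration is good to about 2 mm. The wrist camera is an equidistant fisheye: a pixel r from the principal point sees the ray r / f radians off the axis. A picture is of the moment at which its call begins.
- finish_job(): hands the job in, once; it reports no verdict.
The state is a dict: "time_s": time; "joint_pos": joint angles; "qvel": joint speeds; "tau": joint torques, N m; "position": TCP position; "tool_rot": TCP orientation; "force": force on the tool from outside, world axes, zero at the start; "torque": the same for the moment, N m; "finger_gap": finger opening in m.
Only numpy, scipy, OpenCV 4.12 (cv2) and the standard library are available. Lean on these libraries where they do the work, as an engineer would, in place of code of your own. Each camera call takes 0.05 s, during which the arm holds its last target.

## Working session

There is one attempt and no reset: what is moved stays moved. The work goes in short steps, Python scripts to look and compute and a shell command to move; the robot and the scene stay as the last step left them, time stands still between calls to the robot, and variables do not carry over. Pictures are saved under pics/ and viewed, and the job is handed in when it is done.

```bash
ls; mkdir -p pics
python3 - <<'E'
from rig import sensors, imaging
import cv2,numpy as np
s=sensors.read_state(); print(s)
for n in ["scene","side","wrist"]:
    c=imaging.read_camera(n)
    cv2.imwrite(f"pics/{n}0.png",c["pixels"][...,::-1]); np.savez(f"{n}0.npz",**c)
    print(n,c["fx"],c["fy"],c["cx"],c["cy"],c["xyz"],c["attitude"])
E
```

```text
pics
{'time_s': 0.0, 'joint_pos': array([-1.05570916e-01,  4.91569478e-01,  1.55946601e+00, -6.40639912e-07,
        1.09171096e+00, -1.05598722e-01]), 'qvel': array([ 3.39086038e-05,  2.73708127e-03, -5.87526810e-04, -1.12961353e-03,
       -2.48724733e-04, -1.03147691e-03]), 'tau': array([-2.53899279e-04, -6.18447447e+01, -2.61596632e+01, -1.41405640e-04,
        4.01603000e-03, -9.44706159e-06]), 'position': array([6.24764032e-01, 6.57589926e-05, 2.30715878e-01]), 'tool_rot': array([-3.14147110e+00, -4.41394313e-05,  1.80231782e-03]), 'force': array([-0.84826512,  0.29679415,  0.1284102 ]), 'torque': array([-0.03013818,  0.04333995,  0.00189513]), 'finger_gap': 0.08547413953769652}
scene 467.4556345631478 467.4556345631478 322.3233488935803 198.83380519999312 [ 1.80640887 -0.36604437  1.23374214] [-1.8811122  -1.44790334  0.680391  ]
side 365.8654581913328 365.8654581913328 312.6303498425979 197.28375548800088 [ 0.12376512 -0.8020833   0.72099405] [-2.09772553  0.52610742 -0.25965087]
wrist 309.70691628693146 309.70691628693146 317.0089820229207 196.88161932654464 [0.62533403 0.07415746 0.37324896] [ 2.84109786e+00  2.16255034e-04 -1.21658158e-03]
```

View pics/scene0.png

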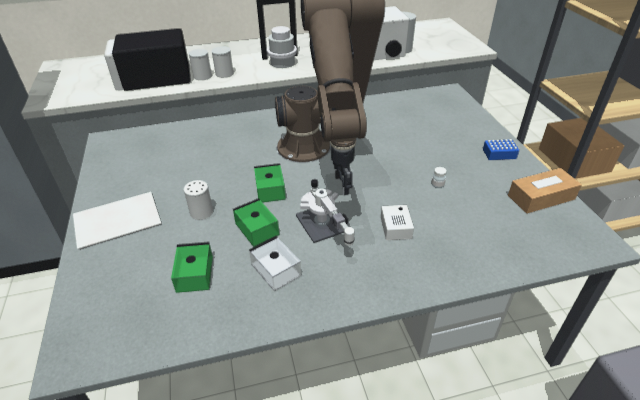

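View pics/side0.png

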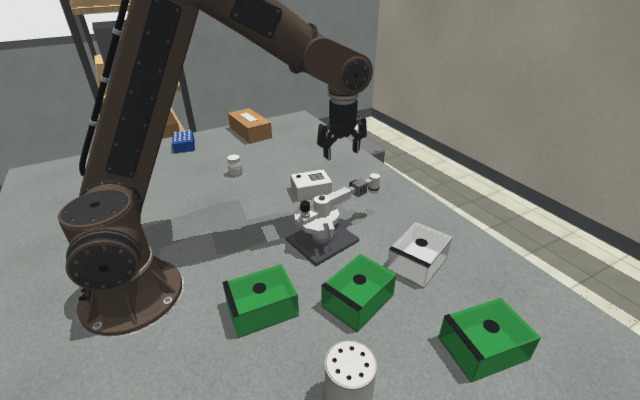

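View pics/wrist0.png

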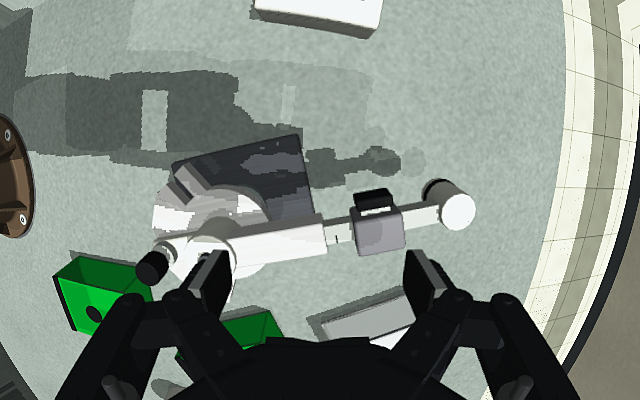

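The clear chamber is at scene (275,262), on the boom's right (-y). Its look-alikes are the green boxes at scene (270,182), (256,220) and (193,266), and the white supply box at (397,222). The black knob is at scene (315,183), side (305,206) and wrist (152,267). Next I'll take a close crop and measure.

```bash
cat > h.py <<'E'
import numpy as np,cv2
from scipy.spatial.transform import Rotation as R
from rig import sensors, imaging
def cam(n): 
    return imaging.read_camera(n)
def load(f): 
    d=np.load(f); return {k:d[k] for k in d.files}
def rays(c,uv,fish=False):
    uv=np.atleast_2d(np.asarray(uv,float))
    x=(uv[:,0]-c["cx"])/c["fx"]; y=(uv[:,1]-c["cy"])/c["fy"]
    if fish:
        r=np.hypot(x,y)+1e-12; d=np.c_[np.sin(r)*x/r,np.sin(r)*y/r,np.cos(r)]
    else: d=np.c_[x,y,np.ones_like(x)]
    return d@R.from_rotvec(c["attitude"]).as_matrix().T
def onz(c,uv,z,fish=False):
    d=rays(c,uv,fish); o=np.asarray(c["xyz"]); return o+d*((z-o[2])/d[:,2])[:,None]
def cloud(c,fish=False):
    v,u=np.mgrid[0:400,0:640]; d=rays(c,np.c_[u.ravel(),v.ravel()],fish)
    z=c["range_z"].ravel()
    zc=d@R.from_rotvec(c["attitude"]).as_matrix()[:,2]
    return (np.asarray(c["xyz"])+d*(z/zc)[:,None]).reshape(400,640,3)
def save(n,im,s=1,box=None):
    if box: im=im[box[1]:box[3],box[0]:box[2]]
    im=cv2.resize(im,None,fx=s,fy=s,interpolation=cv2.INTER_CUBIC)
    cv2.imwrite(f"pics/{n}.png",im[...,::-1])
def proj(c,p,fish=False):
    q=(np.atleast_2d(p)-c["xyz"])@R.from_rotvec(c["attitude"]).as_matrix()
    if fish:
        th=np.arctan2(np.hypot(q[:,0],q[:,1]),q[:,2]); ph=np.arctan2(q[:,1],q[:,0])
        return np.c_[c["cx"]+c["fx"]*th*np.cos(ph),c["cy"]+c["fy"]*th*np.sin(ph)]
    return np.c_[c["cx"]+c["fx"]*q[:,0]/q[:,2],c["cy"]+c["fy"]*q[:,1]/q[:,2]]
E
python3 - <<'E'
from h import *
s=load("scene0.npz");d=load("side0.npz")
save("sc_crop",s["pixels"],5,(230,160,380,280))
save("sd_crop",d["pixels"],4,(275,160,460,290))
for n,c,f in(("scene",s,0),("side",d,0),("wrist",load("wrist0.npz"),1)):
    P=cloud(c,f); 
    m=(P[...,0]>.4)&(P[...,0]<1)&(abs(P[...,1])<.35)
    hsv=cv2.cvtColor(c["pixels"],cv2.COLOR_RGB2HSV)
    # top of hub: z 150-157 ; knob top 166
    for lo,hi in((.148,.158),(.160,.172)):
        k=m&(P[...,2]>lo)&(P[...,2]<hi)
        nn,l,st,ce=cv2.connectedComponentsWithStats(k.astype(np.uint8))
        for i in range(1,nn):
            if st[i,4]>12: q=P[l==i]; print(n,lo,ce[i].round(),st[i,4],np.median(q,0).round(4),q.min(0).round(3),q.max(0).round(3))
E
```

```text
scene 0.148 [322. 194.] 95 [ 0.5413 -0.0482  0.1519] [ 0.513 -0.073  0.148] [ 0.593 -0.027  0.158]
scene 0.148 [333. 208.] 15 [ 0.629  -0.0295  0.1496] [ 0.615 -0.041  0.149] [ 0.638 -0.02   0.153]
scene 0.148 [338. 217.] 76 [ 0.6792 -0.0259  0.1532] [ 0.654 -0.042  0.148] [ 0.701 -0.01   0.158]
scene 0.148 [350. 230.] 22 [ 0.7483 -0.0034  0.1498] [ 0.734 -0.016  0.148] [0.762 0.008 0.154]
scene 0.16 [314. 181.] 29 [ 0.4781 -0.0628  0.165 ] [ 0.462 -0.073  0.161] [ 0.495 -0.051  0.17 ]
side 0.148 [374. 176.] 44 [ 0.7408 -0.0115  0.1496] [ 0.726 -0.024  0.148] [0.759 0.004 0.152]
side 0.148 [359. 183.] 96 [ 0.6721 -0.03    0.1542] [ 0.653 -0.047  0.148] [0.695 0.    0.157]
side 0.148 [329. 197.] 229 [ 0.5485 -0.0476  0.1512] [ 0.509 -0.075  0.148] [ 0.633 -0.021  0.157]
side 0.148 [305. 209.] 30 [ 0.4694 -0.0709  0.1524] [ 0.462 -0.075  0.148] [ 0.484 -0.058  0.158]
side 0.16 [321. 197.] 13 [ 0.5318 -0.0535  0.1616] [ 0.526 -0.057  0.16 ] [ 0.539 -0.043  0.162]
side 0.16 [304. 204.] 56 [ 0.4725 -0.0655  0.1663] [ 0.462 -0.076  0.16 ] [ 0.486 -0.054  0.17 ]
wrist 0.148 [458. 212.] 815 
[... 761 characters left out ...]
0.149]
wrist 0.148 [243. 243.] 16 [ 0.5645 -0.035   0.1482] [ 0.562 -0.038  0.148] [ 0.566 -0.032  0.149]
wrist 0.148 [260. 256.] 90 [ 0.5803 -0.0485  0.1483] [ 0.564 -0.056  0.148] [ 0.585 -0.034  0.149]
wrist 0.148 [273. 246.] 14 [ 0.5893 -0.0365  0.1483] [ 0.586 -0.039  0.148] [ 0.591 -0.036  0.149]
wrist 0.148 [314. 251.] 14 [ 0.6227 -0.0412  0.1484] [ 0.621 -0.043  0.148] [ 0.625 -0.039  0.149]
wrist 0.148 [157. 261.] 184 [ 0.484  -0.0528  0.1533] [ 0.468 -0.069  0.148] [ 0.488 -0.048  0.158]
wrist 0.148 [254. 255.] 19 [ 0.5728 -0.0461  0.1485] [ 0.569 -0.05   0.148] [ 0.575 -0.044  0.149]
wrist 0.16 [148. 272.] 536 [ 0.4769 -0.0592  0.1655] [ 0.462 -0.074  0.16 ] [ 0.487 -0.048  0.168]
```

View pics/sc_crop.png

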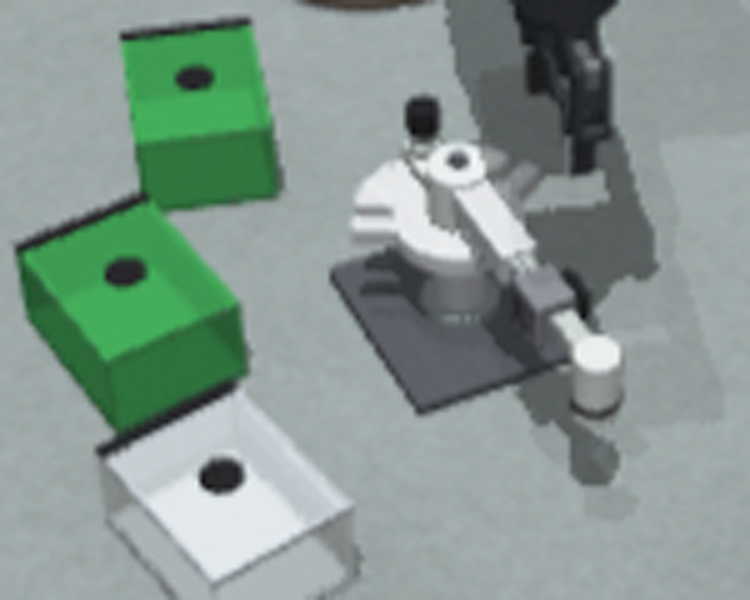

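View pics/sd_crop.png

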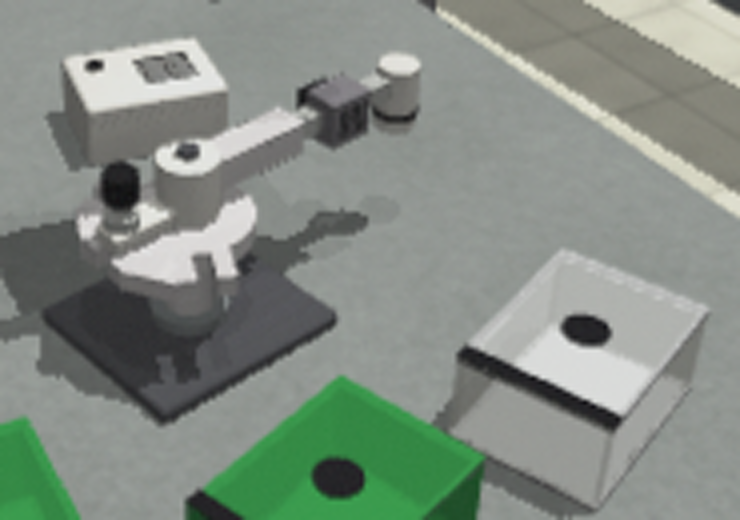

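The crop shows the clear chamber at scene (275,262), on the boom's right, so the target slot is head -1.047. The boom points about +11.5° in the world. The knob is near (0.475,-0.063) and the pivot near (0.534,-0.051). I'll move above the knob with the jaws across the boom.

```bash
python3 -m jog '[[[-0.15,0.063,0,0,0,-101.5,1],[-0.15,0.063,0,0,0,-101.5,1],[-0.15,0.063,0,0,0,-101.5,1],[-0.15,0.063,0,0,0,-101.5,1],[-0.15,0.063,0,0,0,-101.5,1],[-0.15,0.063,0,0,0,-101.5,1],[-0.15,0.063,0,0,0,-101.5,1],[-0.15,0.063,0,0,0,-101.5,1],[-0.15,0.063,0,0,0,-101.5,1],[-0.15,0.063,0,0,0,-101.5,1],[-0.15,0.063,0,0,0,-101.5,1],[-0.15,0.063,0,0,0,-101.5,1]]]' 40
python3 - <<'E'
from h import *
c=cam("wrist"); save("w1",c["pixels"]); np.savez("w1.npz",**c); print(c["xyz"])
print(sensors.read_state())
P=cloud(c,True)
hsv=cv2.cvtColor(c["pixels"],cv2.COLOR_RGB2HSV)
for nm,k in(("knob",(P[...,2]>.161)&(P[...,2]<.168)&(hsv[...,2]<80)&(abs(P[...,0]-.475)<.03)&(abs(P[...,1]+.063)<.03)),):
    q=P[k]; print(nm,len(q),np.median(q,0),(q.min(0)+q.max(0))/2,q.max(0)-q.min(0))
# hub outline
k=(abs(P[...,2]-.154)<.004)&(hsv[...,2]>150)&(abs(P[...,0]-.534)<.035)&(abs(P[...,1]+.051)<.035)
q=P[k]; print("hub",len(q),np.median(q,0),q.min(0),q.max(0))
E
```

```text
time_s: 1.35
position: [0.4747, -0.0629, 0.2309]
tool_rot: [-1.98, -2.438, 0.001]
force: [-0.8, 0.6, -0.5]
finger_gap: 0.0855
[ 0.401251   -0.08000891  0.37340765]
{'time_s': 1.4, 'joint_pos': array([-2.69784172e-01,  2.85069478e-01,  1.90523002e+00, -1.86923959e-04,
        9.52394433e-01, -2.05346375e+00]), 'qvel': array([ 5.71313574e-04,  2.05643821e-04, -8.75938483e-04,  6.87200628e-04,
       -4.72506390e-04,  2.49920022e-01]), 'tau': array([-1.69112475e-02, -4.47946715e+01, -2.35212028e+01,  9.12982039e-03,
        2.69018710e-03,  1.21819507e+00]), 'position': array([ 0.4747347 , -0.06294355,  0.23088832]), 'tool_rot': array([-1.97213241e+00, -2.44424436e+00,  9.07367171e-04]), 'force': array([-0.29221715,  0.06349778,  1.11565679]), 'torque': array([0.03660618, 0.03629523, 0.07044087]), 'finger_gap': 0.08536577427704028}
knob 923 [ 0.47308382 -0.06185252  0.16577366] [ 0.47414337 -0.0616522   0.16441712] [0.0252332  0.02448889 0.00651985]
hub 1778 [ 0.52964531 -0.0510552   0.1537599 ] [ 0.50963189 -0.07371638  0.15009367] [ 0.55657145 -0.02629377  0.15710061]
```

View pics/w1.png

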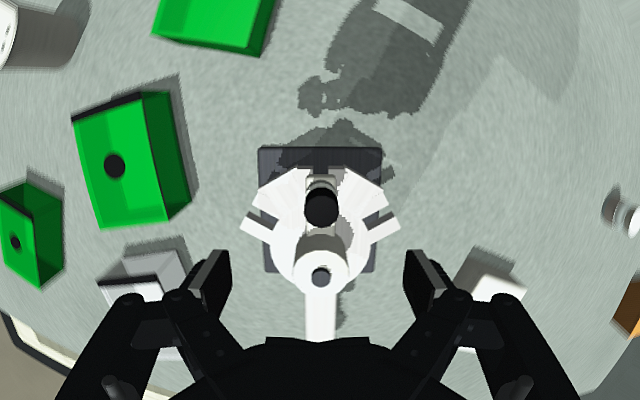

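The knob is at (321,207) and the hub centre at (320,277), with the boom pointing straight down the image, so the tool is well aligned with it. Next I'll refine these positions.

Run:
```python
from h import *
c=load("w1.npz")
g=cv2.cvtColor(c["pixels"],cv2.COLOR_RGB2GRAY); save("w1c",c["pixels"],6,(270,150,380,350))
P=cloud(c,True)
k=((g<70)&(abs(P[...,2]-.166)<.002)).astype(np.uint8); k[:, :290]=0;k[:,350:]=0
n=np.argwhere(k); print(n.min(0),n.max(0),n.mean(0)); q=P[k>0]; print(q.mean(0),(q.min(0)+q.max(0))/2)
print("knob z166",onz(c,n.mean(0)[::-1],.166,True))
print("hubscrew",P[277,320],onz(c,[320,277],.16,True))
# boom edges below hub
for v in (310,320,330):
    r=[u for u in range(280,370) if abs(P[v,u,2]-.148)<.004]; print(v,r[0],r[-1],P[v,r[0]],P[v,r[-1]])
```

```text
[195 304] [227 338] [210.58266819 321.02736602]
[ 0.47351503 -0.06181467  0.16580283] [ 0.47415629 -0.0615876   0.16585681]
knob z166 [[ 0.47338791 -0.06184751  0.166     ]]
hubscrew [ 0.53148088 -0.05012081  0.15964692] [[ 0.53126577 -0.05017017  0.16      ]]
310 303 334 [ 0.57774773 -0.05588765  0.14696389] [ 0.57236901 -0.02816987  0.14649057]
320 304 333 [ 0.59023921 -0.05265645  0.14604567] [ 0.58441838 -0.02624086  0.14644136]
330 304 333 [ 0.60278168 -0.05031431  0.1461598 ] [ 0.59587559 -0.02355961  0.1476475 ]
```

View pics/w1c.png

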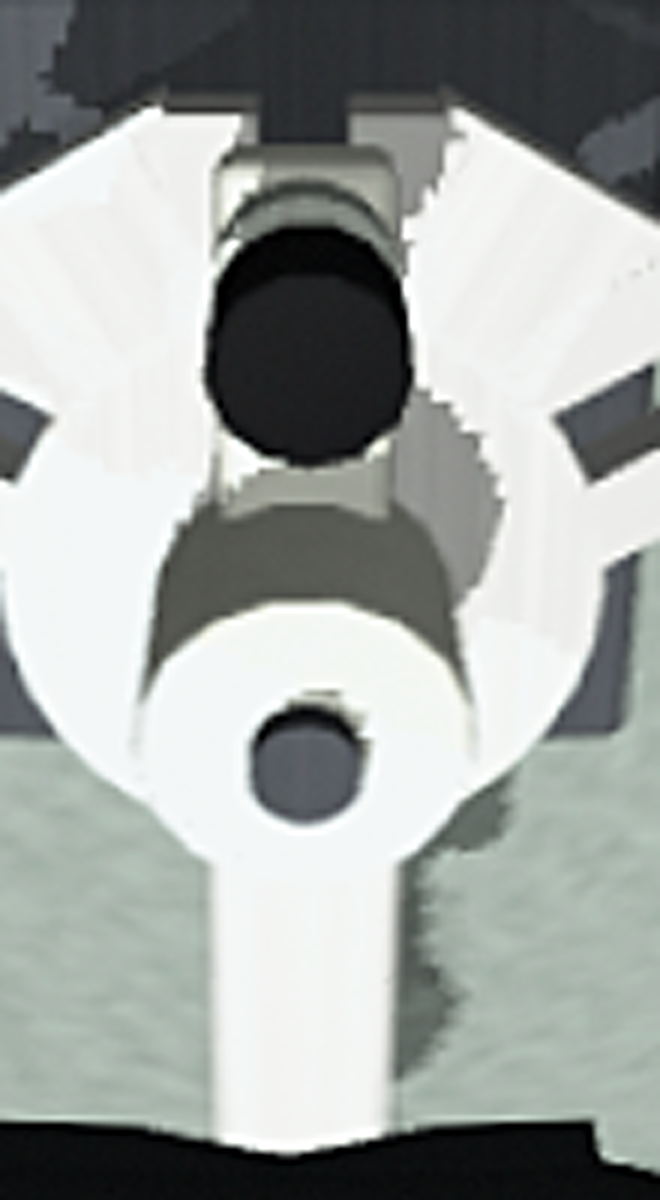

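```bash
python3 -m jog '[[[0.001,-0.0005,0.03,0,0,0.7,1],[0.001,-0.0005,0.06,0,0,0.7,1],[0.001,-0.0005,0.085,0,0,0.7,1],[0.001,-0.0005,0.092,0,0,0.7,1],[0.001,-0.0005,0.092,0,0,0.7,1],[0.001,-0.0005,0.092,0,0,0.7,0],[0.001,-0.0005,0.092,0,0,0.7,0],[0.001,-0.0005,0.092,0,0,0.7,0],[0.001,-0.0005,0.092,0,0,0.7,0],[0.001,-0.0005,0.092,0,0,0.7,0],[0.001,-0.0005,0.092,0,0,0.7,0],[0.001,-0.0005,0.092,0,0,0.7,0]]]' 50
python3 - <<'E'
from h import *
c=cam("side"); save("s2",c["pixels"],4,(275,140,460,280)); print(sensors.read_state()["force"])
E
```

```text
time_s: 2.6
position: [0.4739, -0.0619, 0.1397]
tool_rot: [-1.987, -2.433, 0.0]
force: [-2.3, 2.6, 9.9]
finger_gap: 0.0246
[-2.65367704  1.95497693  9.0404162 ]
```

View pics/s2.png

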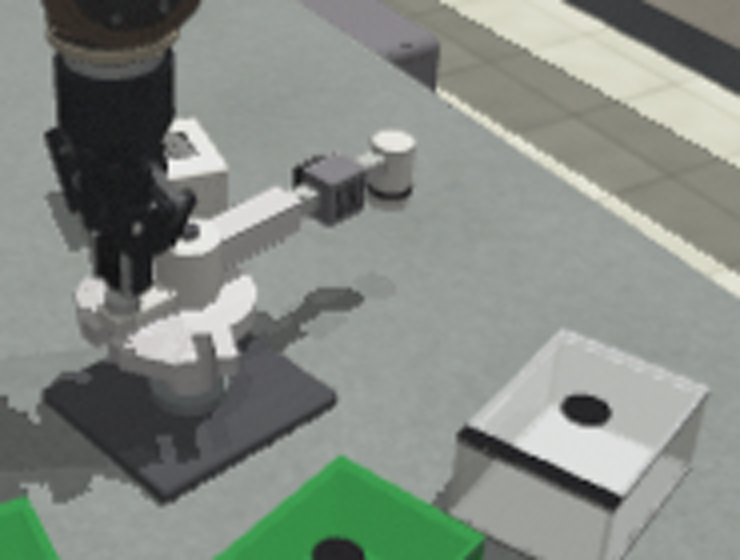

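The fingers have closed on the knob (gap 24.6 mm). Lifting now.

```bash
python3 -m jog '[[[0,0,-0.006,0,0,0,0],[0,0,-0.012,0,0,0,0],[0,0,-0.018,0,0,0,0],[0,0,-0.0185,0,0,0,0],[0,0,-0.0185,0,0,0,0]]]'
python3 - <<'E'
from h import *
c=cam("side"); save("s3",c["pixels"],4,(275,140,460,280))
s=sensors.read_state();print(s["force"],s["position"],s["tool_rot"])
# plan arc: pivot, rotate -60
p=s["position"][:2]; T=R.from_rotvec(s["tool_rot"]).as_matrix()
pv=np.array([.532,-.050])
for pv in (np.array([.532,-.050]),p+.060*np.array([np.cos(np.radians(11.4)),np.sin(np.radians(11.4))])):
  print(pv)
  for a in range(10,71,5):
    r=R.from_euler('z',-a,degrees=True).as_matrix()[:2,:2]; d=pv+r@(p-pv)-p
    print(a,(T.T@np.r_[d,0]).round(4))
E
```

```text
time_s: 3.15
position: [0.4739, -0.0617, 0.1582]
tool_rot: [-1.987, -2.433, 0.0]
force: [3.8, 4.1, -8.7]
finger_gap: 0.0244
[ 4.46278825  3.09486971 -7.67818418] [ 0.47392315 -0.06175675  0.15806228] [-1.98674578e+00 -2.43296234e+00  2.33887763e-04]
[ 0.532 -0.05 ]
10 [0.0103 0.0009 0.    ]
15 [0.0153 0.002  0.    ]
20 [0.0203 0.0036 0.    ]
25 [0.025  0.0056 0.    ]
30 [0.0296 0.008  0.    ]
35 [0.034  0.0108 0.    ]
40 [0.0381 0.0139 0.    ]
45 [0.0419 0.0174 0.    ]
50 [0.0454 0.0212 0.    ]
55 [0.0485 0.0253 0.    ]
60 [0.0513 0.0297 0.    ]
65 [0.0537 0.0343 0.    ]
70 [ 0.0556  0.0391 -0.    ]
[ 0.53273942 -0.04989731]
10 [0.0104 0.0009 0.    ]
15 [0.0155 0.0021 0.    ]
20 [0.0205 0.0037 0.    ]
25 [0.0253 0.0057 0.    ]
30 [0.03   0.0081 0.    ]
35 [0.0344 0.0109 0.    ]
40 [0.0385 0.0141 0.    ]
45 [0.0424 0.0177 0.    ]
50 [0.0459 0.0215 0.    ]
55 [0.0491 0.0257 0.    ]
60 [0.0519 0.0301 0.    ]
65 [0.0543 0.0348 0.    ]
70 [ 0.0563  0.0396 -0.    ]
```

View pics/s3.png

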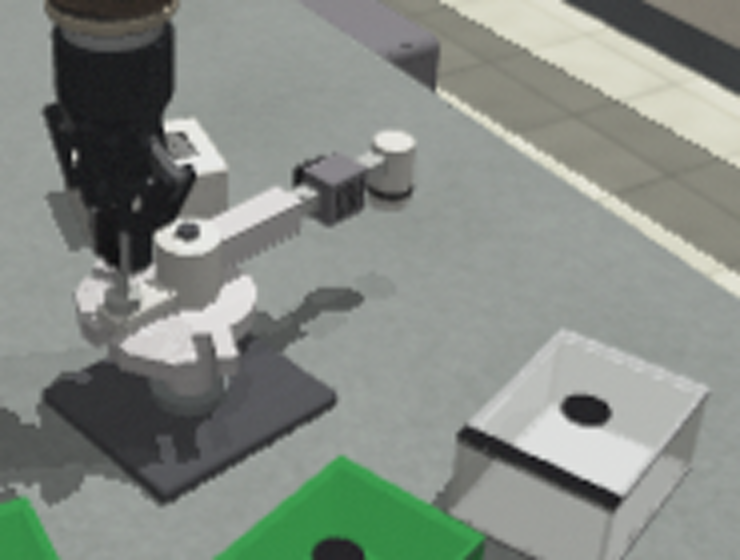

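The plunger stem now shows beneath the knob, so it is lifted by about 18 mm. Next is the first half of the arc.

```bash
python3 -m jog '[[[0.0052,0.0002,0,0,0,5,0],[0.0104,0.0009,0,0,0,10,0],[0.0155,0.0021,0,0,0,15,0],[0.0205,0.0037,0,0,0,20,0],[0.0253,0.0057,0,0,0,25,0],[0.03,0.0081,0,0,0,30,0],[0.03,0.0081,0,0,0,30,0]]]'
python3 - <<'E'
from h import *
c=cam("side"); save("s4",c["pixels"],4,(275,140,460,280))
c=cam("wrist"); save("w4",c["pixels"])
s=sensors.read_state();print(s["force"],s["torque"],s["position"],s["tool_rot"])
E
```

```text
time_s: 3.9
position: [0.4754, -0.0302, 0.1576]
tool_rot: [-2.55, -1.832, 0.002]
force: [0.1, 3.1, -8.5]
finger_gap: 0.0241
[-0.97356108  3.34897591 -8.82876182] [0.55965672 0.14571797 0.16003509] [ 0.47530281 -0.03056495  0.15768097] [-2.54670298e+00 -1.83668188e+00  2.17437241e-03]
```

View pics/w4.png

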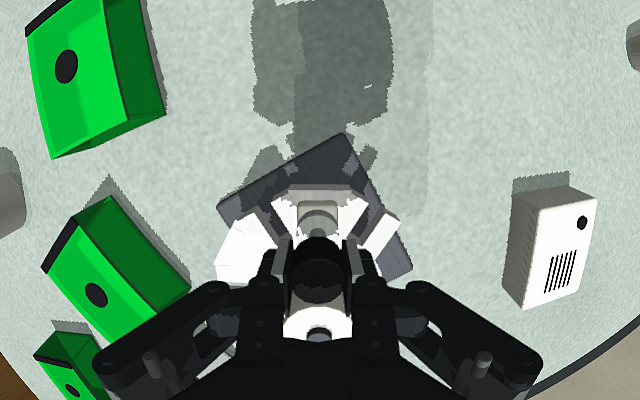

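The knob is still held and the head has turned about 30°. The second half follows.

```bash
python3 -m jog '[[[0.0052,0.0002,0,0,0,5,0],[0.0104,0.0009,0,0,0,10,0],[0.0155,0.0021,0,0,0,15,0],[0.0205,0.0037,0,0,0,20,0],[0.0253,0.0057,0,0,0,25,0],[0.03,0.0081,0,0,0,30,0],[0.03,0.0081,0,0,0,30,0],[0.03,0.0081,0,0,0,30,0]]]'
python3 - <<'E'
from h import *
c=cam("side"); save("s5",c["pixels"],4,(275,140,460,280)); np.savez("s5.npz",**c)
P=cloud(c); 
k=(P[...,2]>.142)&(P[...,2]<.152)&(P[...,0]>.55)&(P[...,0]<.9)&(P[...,1]<-.1)&(P[...,1]>-.4)
q=P[k]; print(len(q)); 
nn,l,st,ce=cv2.connectedComponentsWithStats(k.astype(np.uint8))
for i in range(1,nn):
    if st[i,4]>10: q=P[l==i]; print(ce[i],st[i,4],np.median(q,0),(q.min(0)+q.max(0))/2)
c=cam("wrist"); save("w5",c["pixels"])
s=sensors.read_state();print(s["force"],s["torque"],s["position"],s["tool_rot"])
E
```

```text
time_s: 4.8
position: [0.492, -0.0043, 0.1573]
tool_rot: [-2.934, -1.116, 0.004]
force: [-0.6, 7.0, -9.0]
finger_gap: 0.0246
320
[351.         207.35245902] 122 [ 0.58809563 -0.11650075  0.14753053] [ 0.58958711 -0.12171744  0.14656784]
[388.34554974 214.7434555 ] 191 [ 0.66386299 -0.19693052  0.14762667] [ 0.64873138 -0.18932654  0.14700403]
[ 0.47820249  6.44793081 -7.90398357] [1.10272347 0.00906901 0.19075332] [ 0.4919757  -0.00437201  0.15728786] [-2.93400707 -1.11614076  0.00439463]
```

View pics/s5.png

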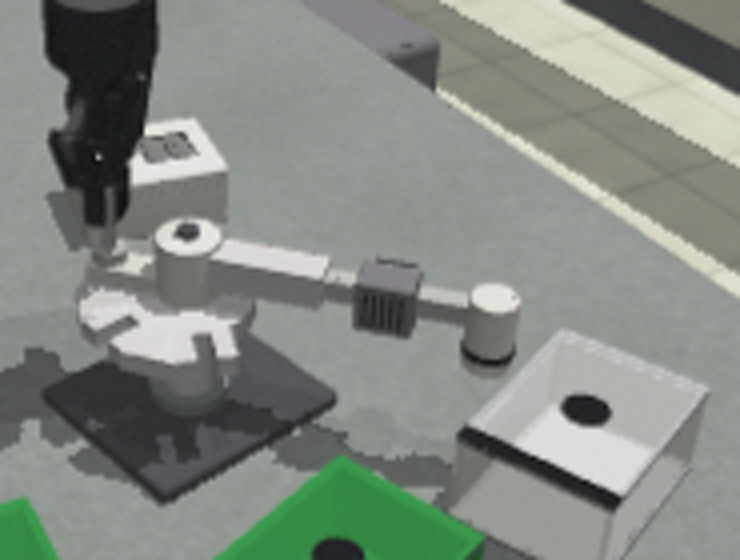

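View pics/w5.png

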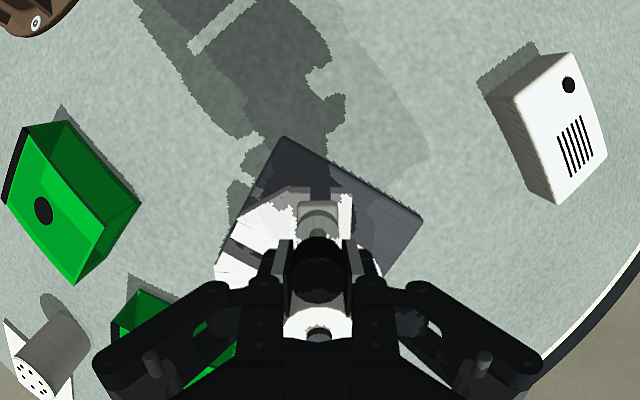

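The boom is on the chamber's side, turned about 59.8°. I'll lower the plunger while still holding the knob.

```bash
python3 -m jog '[[[0,0,0.004,0,0,0,0],[0,0,0.008,0,0,0,0],[0,0,0.012,0,0,0,0],[0,0,0.016,0,0,0,0],[0,0,0.017,0,0,0,0],[0,0,0.017,0,0,0,0]]]'
python3 - <<'E'
from h import *
c=cam("side"); save("s6",c["pixels"],4,(275,140,460,280)); 
s=sensors.read_state();print(s["force"],s["torque"],s["position"],s["tool_rot"])
E
```

```text
time_s: 5.5
position: [0.4919, -0.0043, 0.1401]
tool_rot: [-2.933, -1.117, 0.005]
force: [2.1, 5.1, -7.3]
finger_gap: 0.0242
[ 1.37086936  5.79247369 -6.3324905 ] [ 0.77349114 -0.0996234   0.20904547] [ 0.49186916 -0.00434604  0.1401426 ] [-2.93342413 -1.11702078  0.00454802]
```

View pics/s6.png

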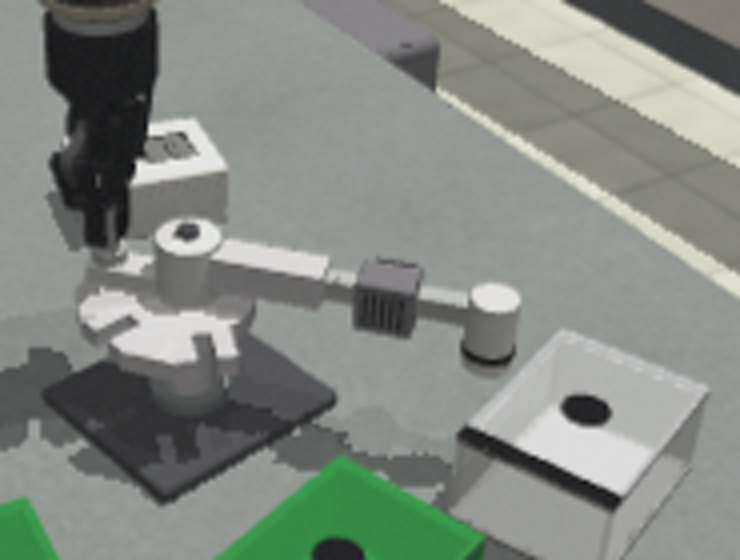

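The pin went in, since the spring still pulls down and nothing blocks it. I'll release the knob, rise, and move along the boom to above the handle.

```bash
python3 -m jog '[[[0,0,0,0,0,0,1],[0,0,0,0,0,0,1],[0,0,0,0,0,0,1],[0,0,0,0,0,0,1],[0,0,-0.04,0,0,0,1],[0,0,-0.08,0,0,0,1],[0,0,-0.1,0,0,0,1],[0,0.04,-0.1,0,0,0,1],[0,0.08,-0.1,0,0,0,1],[0,0.12,-0.1,0,0,0,1],[0,0.12,-0.1,0,0,0,1]]]'
python3 - <<'E'
from h import *
c=cam("side"); save("s7",c["pixels"],4,(275,140,460,280)); np.savez("s7.npz",**c)
c=cam("wrist"); save("w7",c["pixels"]); np.savez("w7.npz",**c)
s=sensors.read_state();print(s["force"],s["position"],s["tool_rot"])
E
```

```text
time_s: 6.65
position: [0.5743, -0.0973, 0.2392]
tool_rot: [-2.936, -1.114, 0.003]
force: [-1.3, 0.2, 0.2]
finger_gap: 0.0854
[-0.70103852 -0.21358264 -0.21580634] [ 0.57191747 -0.09461477  0.23918741] [-2.93349214 -1.11512895  0.00583573]
```

View pics/s7.png

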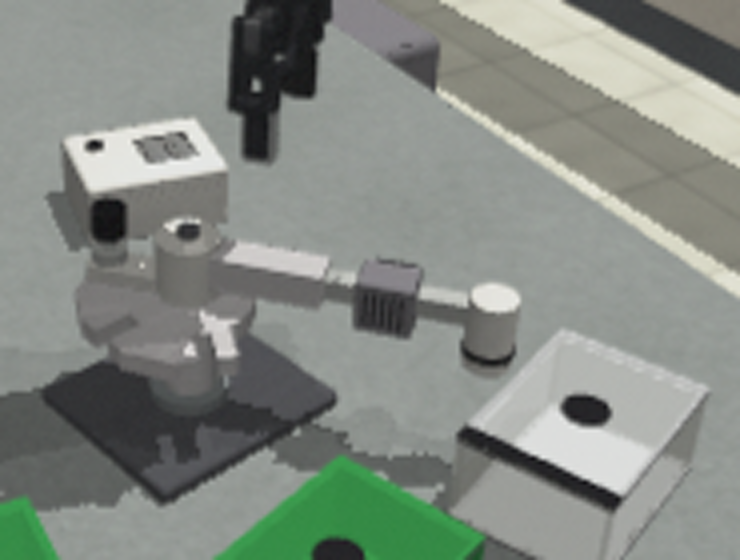

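View pics/w7.png

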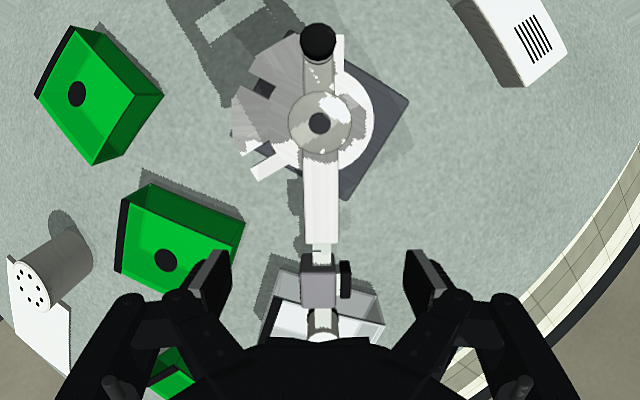

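The knob is at wrist (318,40), the hub at (319,122), and the handle at (318,281) with its black paddle at (344,279). Next I'll measure the knob height, boom axis and handle.

Run:
```python
from h import *
c=load("w7.npz"); P=cloud(c,True); g=cv2.cvtColor(c["pixels"],cv2.COLOR_RGB2GRAY)
print("knobtop",P[34:46:3,318,2].round(4), P[38,318])
d=load("s7.npz");Q=cloud(d); print("side knobtop z",Q[188:196,302,2].round(4))
print("hub",P[122,319],onz(c,[319.5,122.5],.16,True))
def reg(name,m):
    q=P[m]; print(name,len(q),np.median(q,0).round(4))
v,u=np.mgrid[0:400,0:640]
hm=(abs(P[...,2]-.154)<.003)&(u>295)&(u<337)&(v>245)&(v<320); ys,xs=np.nonzero(hm); print("handle px",xs.min(),xs.max(),ys.min(),ys.max(),P[hm].mean(0))
T=R.from_rotvec(sensors.read_state()["tool_rot"]).as_matrix();p=sensors.read_state()["position"]
print("handle in tool",(P[hm]-p).mean(0)@T, ((P[hm]-p)@T).min(0),((P[hm]-p)@T).max(0))
pm=(g<60)&(u>336)&(u<356)&(v>255)&(v<305)&(P[...,2]>.1); print("paddle",((P[pm]-p)@T).min(0),((P[pm]-p)@T).max(0),np.median(P[pm],0))
print("hub in tool",(onz(c,[319.5,122.5],.16,True)-p)@T,"yaw",2*np.degrees(np.arctan2(T[1,0],1+T[0,0])))
save("w7c",c["pixels"],6,(280,200,380,320))
```

```text
knobtop [0.1678 0.1659 0.1669 0.1665] [ 0.49243073 -0.00535813  0.16698516]
side knobtop z [0.054  0.0494 0.166  0.166  0.1648 0.1649 0.1657 0.1619]
hub [ 0.53239917 -0.04931085  0.16000033] [[ 0.5329033  -0.04934327  0.16      ]]
handle px 300 336 271 308 [ 0.62674844 -0.15667088  0.15361327]
handle in tool [-4.07170546e-05  8.31847783e-02  8.52092870e-02] [-0.01592696  0.06482738  0.08323441] [0.01601908 0.10476297 0.08783467]
paddle [-0.00076163 -0.0729868  -0.14231894] [0.02943169 0.09713144 0.11463472] [ 0.64042953 -0.13541713  0.14528438]
hub in tool [[ 0.0010936  -0.05940706  0.07944725]] yaw 41.62753399638986
```

View pics/w7c.png

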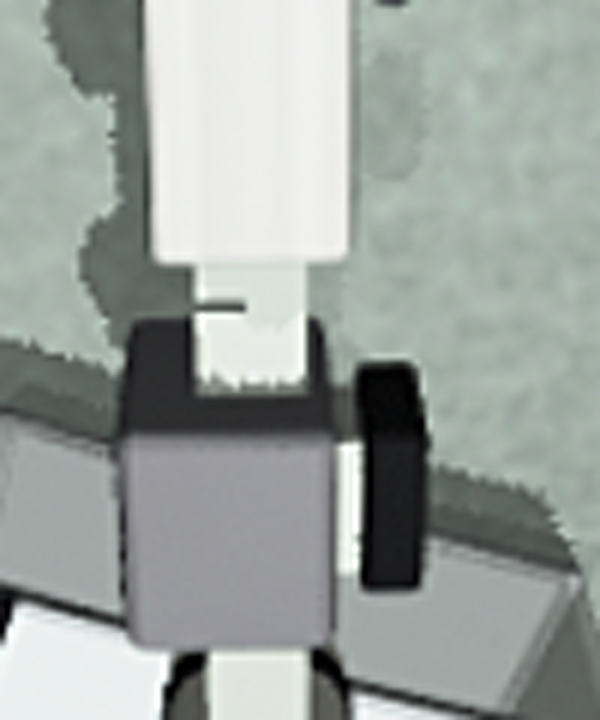

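The knob top is at 166 mm, so the plunger is fully home. The handle is centred at tool (0, 0.085) and the extension reads about 10 mm. I'll descend, straddle the handle and squeeze.

```bash
python3 -m jog '[[[0,0.042,0,0,0,0.4,1],[0,0.0848,0,0,0,0.4,1],[0,0.0848,0.03,0,0,0.4,1],[0,0.0848,0.07,0,0,0.4,1],[0,0.0848,0.1,0,0,0.4,1],[0,0.0848,0.122,0,0,0.4,1],[0,0.0848,0.122,0,0,0.4,1]]]'
python3 - <<'E'
from h import *
c=cam("wrist"); save("w8",c["pixels"]); np.savez("w8.npz",**c)
c=cam("side"); save("s8",c["pixels"],4,(275,140,460,280))
s=sensors.read_state();print(s["force"],s["position"],s["tool_rot"])
E
```

```text
time_s: 7.45
position: [0.626, -0.1564, 0.1143]
tool_rot: [-2.934, -1.105, 0.012]
force: [-0.6, -0.3, 0.6]
finger_gap: 0.0852
[0.28495906 0.43792039 0.88013771] [ 0.62766273 -0.15718302  0.11759958] [-2.93704379 -1.1058642   0.00572914]
```

View pics/w8.png

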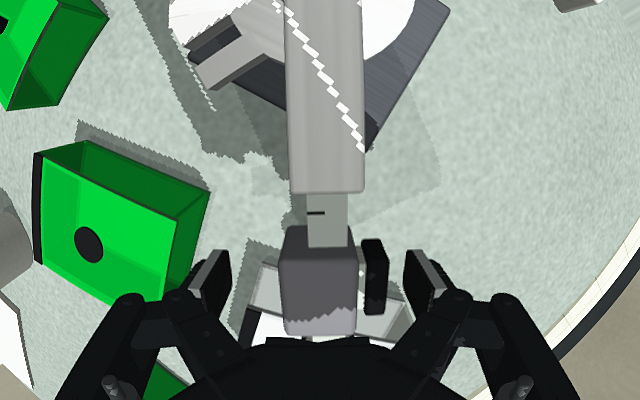

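View pics/s8.png

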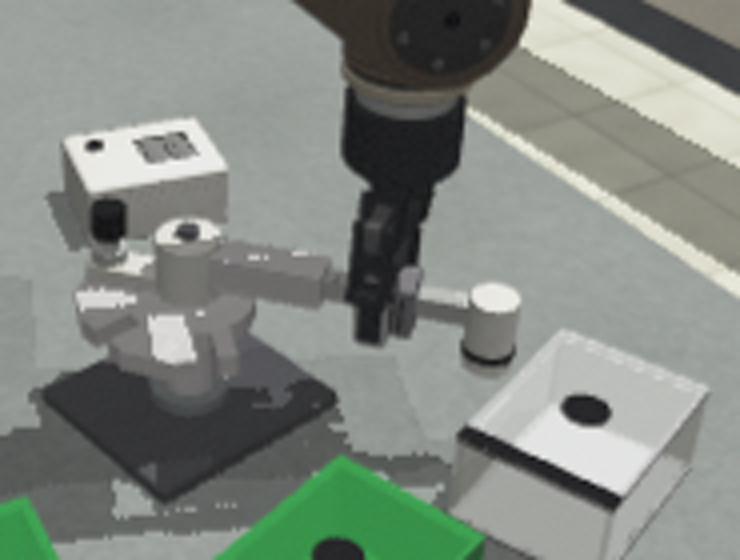

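The handle sits between the pads, with its block at (318,275) and the paddle at (374,275). Squeezing.

```bash
python3 -m jog '[[[0,0.001,0,0,0,0,0.5],[0,0.001,0,0,0,0,0],[0,0.001,0,0,0,0,0],[0,0.001,0,0,0,0,0],[0,0.001,0,0,0,0,0],[0,0.001,0,0,0,0,0],[0,0.001,0,0,0,0,0]]]' 45
python3 - <<'E'
from h import *
c=cam("wrist"); save("w9",c["pixels"],2,(220,150,420,350)); np.savez("w9.npz",**c)
s=sensors.read_state();print(s["force"],s["torque"],s["position"],s["tool_rot"],s["finger_gap"])
E
```

```text
time_s: 8.25
position: [0.6289, -0.1581, 0.1192]
tool_rot: [-2.938, -1.106, 0.003]
force: [-1.5, 1.0, 9.0]
finger_gap: 0.0392
[-1.74389994  1.53036794  9.26811062] [ 0.39709274 -0.00995279  0.10924736] [ 0.62883589 -0.15807065  0.11923653] [-2.93838282e+00 -1.10630878e+00  2.68667983e-03] 0.03900870210839182
```

View pics/w9.png

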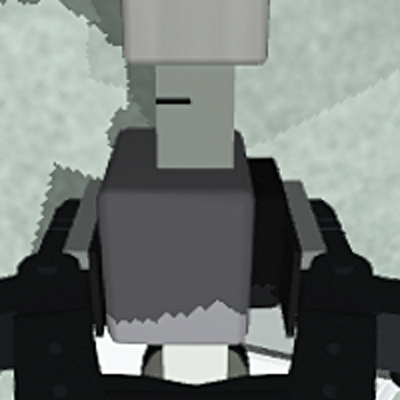

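The gap is 39 mm, so the button is in. Now I'll draw out part of the way.

```bash
python3 -m jog '[[[0,0.004,0,0,0,0,0],[0,0.01,0,0,0,0,0],[0,0.018,0,0,0,0,0],[0,0.026,0,0,0,0,0],[0,0.034,0,0,0,0,0],[0,0.042,0,0,0,0,0],[0,0.05,0,0,0,0,0],[0,0.056,0,0,0,0,0],[0,0.06,0,0,0,0,0],[0,0.06,0,0,0,0,0],[0,0.06,0,0,0,0,0]]]'
python3 - <<'E'
from h import *
c=cam("wrist"); save("w10",c["pixels"],2,(170,50,470,350)); np.savez("w10.npz",**c)
s=sensors.read_state();print(s["force"],s["torque"],s["position"],s["tool_rot"],s["finger_gap"])
E
```

```text
time_s: 9.4
position: [0.6688, -0.2036, 0.1192]
tool_rot: [-2.939, -1.106, 0.002]
force: [-2.1, 0.9, 5.7]
finger_gap: 0.0394
[-1.80698298 -0.02790922  4.76451067] [ 0.44903343 -0.01662329  0.12192107] [ 0.66871148 -0.20355156  0.11925517] [-2.93886288e+00 -1.10629121e+00  2.16208312e-03] 0.03928486695045811
```

View pics/w10.png

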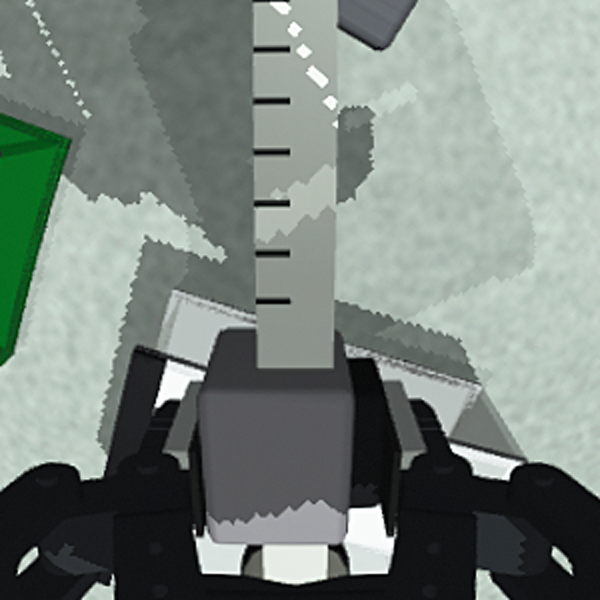

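It slides freely, and six scale lines now show. Next I'll look at the mouth.

Run:
```python
from h import *
c=load("w10.npz"); save("w10b",c["pixels"],6,(270,0,380,100))
c=load("w9.npz"); P=cloud(c,True);
```

```text
(no output)
```

View pics/w10b.png

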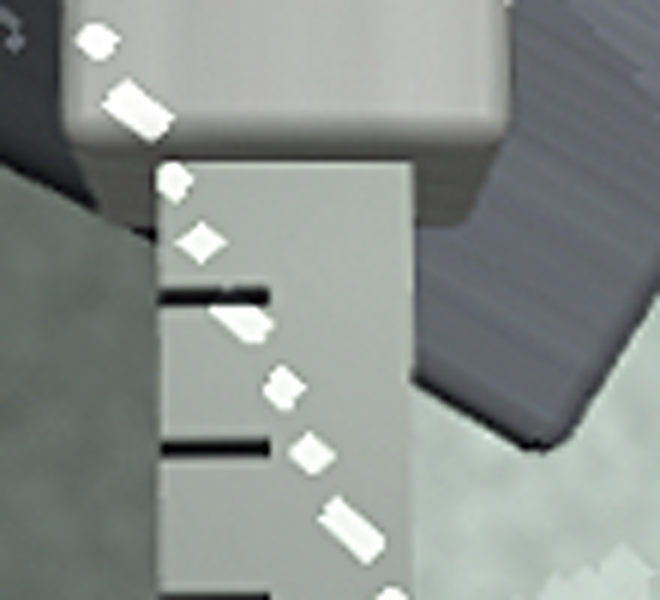

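Seven narrow lines show; the one nearest the handle is 0, so the last visible is 60. The mouth edge is at v≈26.7 and the 60 line at v≈49. I'll work out the reading.

```bash
cat > rd.py <<'E'
from h import *
def read(c,u=304,um=325):
    g=cv2.cvtColor(c["pixels"],cv2.COLOR_RGB2GRAY).astype(float)
    s=sensors.read_state(); T=R.from_rotvec(s["tool_rot"]).as_matrix()
    def y(uv): return float(((onz(c,uv,.142,True)-s["position"])@T)[0,1])*1000
    col=g[:,u-2:u+3].mean(1)
    # dark line centres
    L=[];v=10
    bg=cv2.medianBlur(col.astype(np.uint8).reshape(-1,1),1).ravel()
    from scipy.signal import find_peaks
    pk,_=find_peaks(-col,prominence=25,width=(1,14))
    for p in pk:
        w=np.arange(p-4,p+5); w=w[(w>=0)&(w<400)]; b=max(0,1)*np.maximum(0,np.percentile(col[w],80)-col[w]); L.append((b*w).sum()/b.sum())
    print("lines",[(round(l,1),round(y([u,l]),1)) for l in L])
    m=g[:60,um-3:um+4].mean(1); print("edge col",m[10:60].round().astype(int))
    return y
E
python3 - <<'E'
from rd import *
y=read(load("w10.npz")); print("mouth",y([325,26.5]))
E
```

```text
lines [(np.float64(24.3), -105.6), (np.float64(48.8), -95.7), (np.float64(74.3), -85.6), (np.float64(100.1), -75.6), (np.float64(125.7), -65.7), (np.float64(151.1), -55.7), (np.float64(176.3), -45.6), (np.float64(200.2), -35.6)]
edge col [183 184 184 183 184 183 184 187 180 165 148 130 112  94  78  72  57 193
 178 176 175 175 175 175 176 176 177 177 176 177 177 177 177 177 177 177
 177 176 176 176 176 176 175 176 175 175 175 175 174 174]
mouth -104.71310927255975
```

The spacing comes out at 10.0 mm and the reading is 69.0 mm, so 11 mm remain.

```bash
python3 -m jog '[[[0,0.004,0,0,0,0,0],[0,0.008,0,0,0,0,0],[0,0.01,0,0,0,0,0],[0,0.011,0,0,0,0,0],[0,0.011,0,0,0,0,0],[0,0.011,0,0,0,0,0],[0,0.011,0,0,0,0,0]]]'
python3 - <<'E'
from rd import *
c=cam("wrist"); save("w11",c["pixels"],6,(270,0,380,100)); np.savez("w11.npz",**c)
y=read(c)
s=sensors.read_state();print(s["force"],s["position"],s["finger_gap"])
E
```

```text
time_s: 10.15
position: [0.6759, -0.2118, 0.1192]
tool_rot: [-2.939, -1.106, 0.002]
force: [-0.9, 1.3, 4.6]
finger_gap: 0.0395
lines [(np.float64(2.4), -115.0), (np.float64(24.5), -105.7), (np.float64(43.2), -98.0), (np.float64(49.2), -95.6), (np.float64(74.3), -85.7), (np.float64(100.1), -75.7), (np.float64(125.7), -65.7), (np.float64(151.4), -55.7), (np.float64(176.3), -45.7), (np.float64(200.2), -35.7)]
edge col [170 171 171 172 171 172 172 172 172 173 172 173 173 173 174 174 174 174
 174 174 175 175 175 175 175 175 176 176 176 176 176 177 177 176 177 176
 176 176 175 176 175 175 175 175 175 175 174 174 174 174]
[-1.47428146  0.84755283  3.9192186 ] [ 0.67594982 -0.21179177  0.11925989] 0.039314083569998964
```

View pics/w11.png

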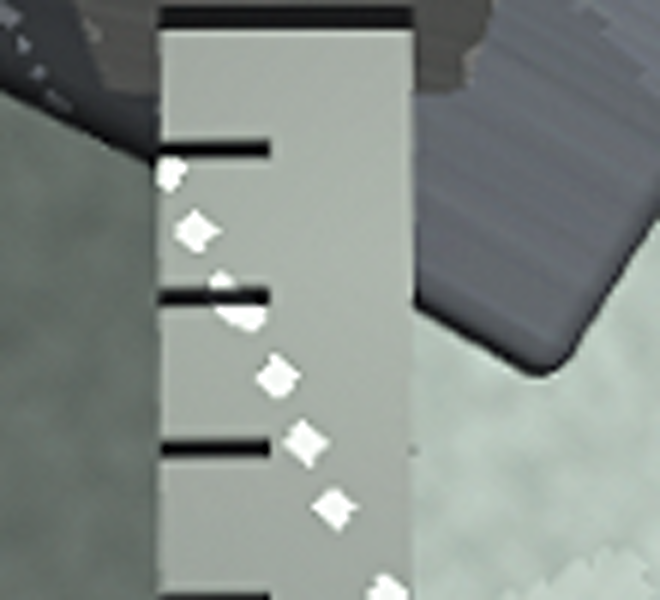

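Run:
```python
from rd import *
c=load("w11.npz"); g=cv2.cvtColor(c["pixels"],cv2.COLOR_RGB2GRAY)
print(g[:8,316:337:4])
y=read(c)
for v in (0,.5,1,1.5,4,4.5,5): print(v,round(y([320,v]),2))
save("w11z",c["pixels"],12,(285,0,350,12))
for n in("side","scene"):
    k=cam(n); np.savez(n+"11.npz",**k); save(n+"11",k["pixels"],4 if n=="side" else 5,(275,140,460,280) if n=="side" else (230,160,380,280))
```

```text
[[ 85  84  84  83  85  84]
 [ 22  22  23  22  24  25]
 [ 27  27  28  28  29  27]
 [ 23  23  23  24  23  22]
 [ 38  38  39  37  36  32]
 [190 190 191 192 192 191]
 [173 174 173 176 175 179]
 [169 171 170 171 171 174]]
lines [(np.float64(2.4), -115.0), (np.float64(24.5), -105.7), (np.float64(43.2), -98.0), (np.float64(49.2), -95.6), (np.float64(74.3), -85.7), (np.float64(100.1), -75.7), (np.float64(125.7), -65.7), (np.float64(151.4), -55.7), (np.float64(176.3), -45.7), (np.float64(200.2), -35.7)]
edge col [170 171 171 172 171 172 172 172 172 173 172 173 173 173 174 174 174 174
 174 174 175 175 175 175 175 175 176 176 176 176 176 177 177 176 177 176
 176 176 175 176 175 175 175 175 175 175 174 174 174 174]
0 -115.98
0.5 -115.76
1 -115.54
1.5 -115.33
4 -114.25
4.5 -114.03
5 -113.82
```

View pics/side11.png

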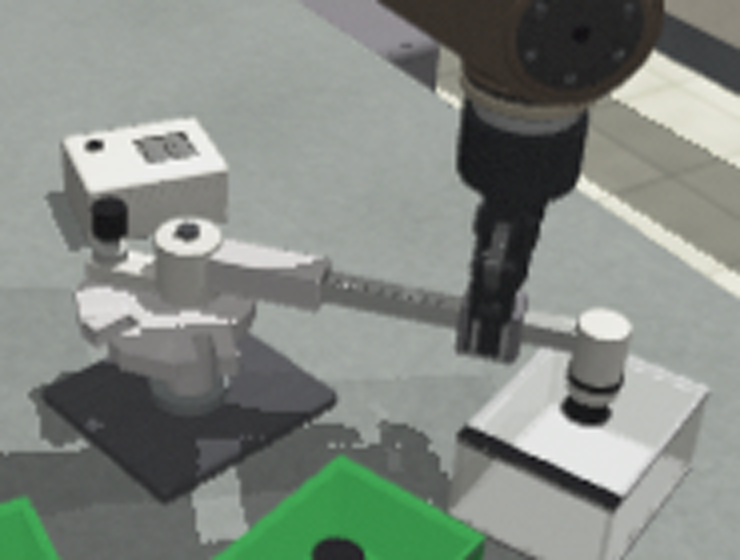

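View pics/scene11.png

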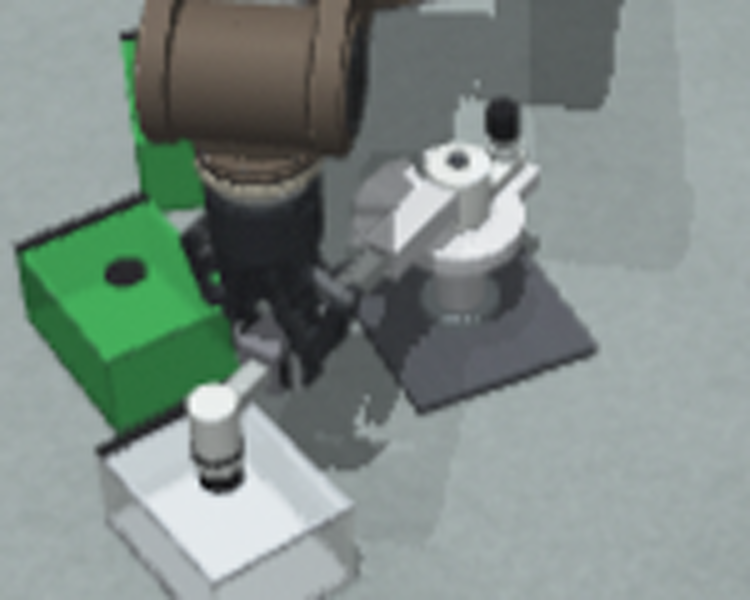

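The broad line sits at the mouth: its visible part spans v=0.5–4.5 and the mouth edge is at v≈0.5, giving a reading of 80.0–80.1 mm. The sensor is over the chamber's port, and the chamber and knob look unchanged. One last check, then I'll hand in.

Run:
```python
from rd import *
from rig import finish_job
c=cam("wrist"); g=cv2.cvtColor(c["pixels"],cv2.COLOR_RGB2GRAY); print(g[:6,320])
s=sensors.read_state(); print(s["time_s"],s["position"],s["force"],s["finger_gap"])
Q=cloud(load("side11.npz")); print("knob top z",Q[190:195,302,2])
a=load("side0.npz")["pixels"].astype(int);b=load("side11.npz")["pixels"].astype(int)
print("chamber strap diff",abs(a-b)[244:262,392:430].mean())
print(finish_job())
```

```text
[ 82  23  28  22  38 190]
10.35 [ 0.67593604 -0.21179325  0.11921349] [-2.37011266  1.49311549  4.89193445] 0.039033044209900766
knob top z [0.16647751 0.16712644 0.16876998 0.16652566 0.16529159]
chamber strap diff 10.423489278752436
the job is handed in; nothing more can be done
None
```

The boom is at the clear chamber's slot with the tube drawn out to the 80 mm mark. I handed the job in at 10.35 s, with the arm still holding the handle and the button squeezed.

- **Boom head:** I lifted the plunger about 18 mm and turned the head about 60° to the right, where the chamber stands. The pin then dropped into that slot. The knob top measured about 166 mm after release and again at the end, which matches fully home.
- **Extension:** I squeezed the handle at 45 N and drew the tube out. The wrist camera read 80.0–80.1 mm, with the broad line at the mouth. That spot was at the very top edge of the picture, so this reading comes partly from the narrow 10 mm lines. They were spaced an even 10.0 mm.
- **Lock button:** I judged it from the finger gap only, 39.0 mm against the 40 mm expected. The gripper also read about 1.5 mm low on the knob, so the button should be fully in.
- **Bench:** The chamber looks unmoved, and the sensor ends over its port. The pixel comparison of its strap did differ somewhat (mean 10 of 255). I put that down to shifted shadows but did not confirm it. The supply box and the near green box look unmoved in the last crops. I did not re-check the canister, the jar or the other green boxes at the end.
- **Forces:** The wrist force stayed around 10 N or less at every reading.

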